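# Load the slotted weights on the hanger

## Task

The kitchen scale is being checked with slotted weights. Load the weight hanger that stands on it: slide the larger slotted disc fully home around the stem, flat on the platform, then the smaller one fully home on top of it, with the two slots facing opposite ways so that neither can slide off. Leave the hanger standing upright where it is, and do not disturb the loose bottle and cups.

Things in the scene. Friction and masses are not known exactly. Their poses are not given: they have to be found in the camera images.
- disc_large: Plain steel slotted disc, 60 mm diameter, 12 mm thick, about 220 g, lying flat on the desk. A slot 11 mm wide (mouth flared to 18 mm) runs from the rim to a flat end 4 mm past the centre. Origin: centre of the underside; z up; +x points from the centre out of the slot mouth. Fully home when its origin is on the stem axis.
- disc_small: Plain steel slotted disc, 50 mm diameter, 10 mm thick, about 130 g, lying flat on the desk. A slot 11 mm wide (mouth flared to 18 mm) runs from the rim to a flat end 4 mm past the centre. Origin: centre of the underside; z up; +x points from the centre out of the slot mouth. Fully home when its origin is on the stem axis.
- disc_large_mouth (a point): Point in the middle of the larger disc's slot mouth: on its rim, 30 mm from the centre along +x, at half thickness.
- disc_small_mouth (a point): Point in the middle of the smaller disc's slot mouth: on its rim, 25 mm from the centre along +x, at half thickness.
- hanger: Steel hanger (600 g) standing loose on the scale: round foot 80 mm wide, 9 mm high; neck 20 mm wide; round platform 44 mm wide, its top 30 mm above the underside; stem 6 mm in diameter; knob 16 mm wide, from 73 to 78 mm above the underside, wider than the slots, so discs go on from the side through the 43 mm gap below it. Origin: centre of the underside; z up along the stem.
- hanger_seat (a point): Centre of the platform's top face, on the stem axis, 30 mm above the hanger's underside. The larger disc's underside belongs here; the smaller disc's underside 12 mm higher.
- scale: Flat kitchen scale, 262 x 172 mm, fixed, display towards the robot; the hanger stands on its top, 18 mm above the desk. Origin: centre of the underside; x along its long side, away from the robot. Behind it, on the left, stands a tall solid hotplate whose front is at about x = 0.63: bring the discs to the stem from the sides or the front.
- bottle: Small amber bottle with white cap, 33 mm wide, 69 mm high, standing loose on the desk beyond the right-hand disc (not to be disturbed). Origin: centre of the underside.
- cup: Clear plastic cup, 70 mm wide, 47 mm high, loose, on the left of the desk (not to be disturbed). Origin: centre of the underside.
- cup_empty: Clear plastic cup, 70 mm wide, 47 mm high, loose, on the right of the desk (not to be disturbed). Origin: centre of the underside.
Things that resemble listed ones, but are neither listed nor needed, are in the scene too. Leave any brown or turquoise look-alike of the disc_small alone.

How it is judged:
By the outcome, as a careful person would: the job done as asked, in the order asked, and still so for the second after the job is handed in, with the robot touching nothing.
It also fails if it takes over 61 s, if anything falls off the work surface, if the arm or the gripper's body presses on something with over 40 N, if the wrist force passes 120 N, or if a joint passes its speed limit or range.

## Robot

A 6-joint arm with a two-finger parallel gripper is mounted at the origin on a cart in front of the work surface, level with it; the furniture and walls round the work are solid. World frame = base frame: x ahead of the robot, y to its left, z up, the work surface at z = 0. Lengths are in m, angles in rad, forces in N, time in s.
With the tool pointing down it reaches from about 0.2 to 0.875 m from the base axis. Payload 3.4 kg.
Tool frame: the origin (TCP) lies between the finger pads; the fingertips stand 25 mm ahead of it and the grasp point (between the pads) lies 6 mm ahead of it (r.nose_length is the z of the fingertips in the tool frame, in m); z points along the fingers, y is the line along which they close (so a half turn about z gives the same grasp; the last joint's range is limited). The gripper opens to 94 mm and grips with 3 to 60 N. Pads are 16 mm wide; open, the fingers measure 119 mm over their backs; the gripper's body (75 mm by 177 mm) begins 78 mm behind the grasp point.
Start: joints at [-1.323, 0.276, 1.505, -0, 1.361, -0.121], TCP at [0.207, -0.536, 0.23] pointing down, gripper open.
Joint ranges: [-2.89, 2.89], [-0.75, 2.08], [0.22, 2.7], [-1.18, 4.32], [0.11, 2.71], [-2.7, 2.7]. Speed limits (rad/s): [2.57, 2.57, 3.14, 3.14, 3.14, 3.14].

## Interface

Orientations are given as a unit quaternion [w, x, y, z].
In Python, from plant import r, gripper_to, inverse_kinematics, vision, models, telemetry gives the robot as it stands. Calls block until the motion is done:
- r.move_to(position, orientation): joint-space move of the TCP to a pose.
- r.move_l(position, rot=None, vel=0.15, guard=None): straight line of the TCP; rot=None keeps the orientation; vel is the mean speed in m/s. With guard (N) it stops when the force on the tool has changed by that much, and returns True; else False.
- r.movej(angles): joint-space move.
- gripper_to(opening, f_grip=None): finger opening in m; f_grip is the grip in N (None keeps the last); returns when the fingers have stopped.
- r.hold(seconds).
- inverse_kinematics(position, orientation): joint angles nearest the present ones, or None.
- vision.snapshot(name): name is "side" or "top" or "wrist"; returns the picture (400x640x3 uint8, red, green, blue); there is no depth.
- vision.get_calibration(name): a dict with "fx", "fy", "cx", "cy" (pixels), "position" and "orientation" of the camera in the world. Camera axes: x right, y down, z forward; pixel columns grow to the right and rows downward; lengths in m; the calibration is good to about 2 mm. The wrist camera is an equidistant fisheye: a pixel r from the principal point sees the ray r / f radians off the axis. A picture is of the moment at which its call begins: read the wrist's pose just before it. get_calibration takes no time and is no camera call; for the wrist camera it gives the pose at the moment of the call.
A pose or a line that the arm cannot do raises r.PlanningError and nothing moves.
- r.sign_off(): hands the job in; it is judged then, once.
Trained networks look in the newest picture that a camera, given by its name, has taken for a name from the list of things; names that differ only in an ending like _2 or _b are one class to them, and where a whole thing is asked for, a point or a joint stands for the part that bears it (a point fixed in the world has none). Each returns a list of dicts, best first, with "score" (0 to 1); they miss things now and then, are a little off and sometimes report something else, mostly with a low value. They report only what shows in the picture. A call takes as long as a camera call. They do not tell look-alikes from the thing itself.
- models.boxes_of(thing, camera): "at" ([x, y, z] in m, in world coordinates, good to about 4 mm: the middle of the surface that is visible of it).
- models.regions_of(thing, camera): "pixels" (400x640 bool, what is visible of it).
- models.mark_of(thing, camera): "at" ([x, y, z] in m, in world coordinates, good to about 4 mm: a listed point, or the origin of a listed thing).
Readings, each from a call of its own:
- telemetry.current_t(): time.
- telemetry.current_joints(): joint angles.
- telemetry.current_dq(): joint speeds.
- telemetry.current_joint_efforts(): joint torques, N m.
- telemetry.current_ee_pos(): TCP position.
- telemetry.current_tool_rot(): TCP orientation.
- telemetry.current_wrist_force(): force on the tool from outside, world axes, zero at the start.
- telemetry.current_torque(): the same for the moment, N m.
- telemetry.current_opening(): finger opening in m.
- telemetry.current_finger_force(): force on a finger pad.
Only numpy, scipy, OpenCV 4.12 (cv2) and the standard library are available. Lean on these libraries where they do the work, as an engineer would, in place of code of your own. Each camera call takes 0.05 s, during which the arm holds its last target. There are 200 camera calls.

## Working session

There is one attempt and no reset: what is moved stays moved. The work goes in short steps, each a Python script; the robot and the scene stay as the last script left them, time stands still between calls to the robot, and variables do not carry over. Pictures are saved under pics/ and viewed, at most 12 in all, crops included, and the job is handed in when it is done.

```bash
ls; mkdir -p pics; python3 - <<'E'
from plant import r, vision, models, telemetry
import cv2, numpy as np
for n in ["top","side"]:
    im=vision.snapshot(n); cv2.imwrite(f"pics/{n}0.png",im[:,:,::-1])
    c=vision.get_calibration(n); print(n,{k:np.round(v,3).tolist() for k,v in c.items()})
    for t in ["disc_large","disc_small","disc_large_mouth","disc_small_mouth","hanger","hanger_seat","bottle","cup"]:
        print(t,[(round(d["score"],2),np.round(d["at"],3).tolist()) for d in models.mark_of(t,n)])
print(telemetry.current_t())
E
```

```text
pics
top {'fx': 440.807, 'fy': 440.807, 'cx': 322.404, 'cy': 199.637, 'position': [0.426, -0.003, 1.39], 'orientation': [-0.027, 0.717, -0.697, 0.026]}
disc_large [(0.65, [0.478, 0.278, -0.001])]
disc_small [(0.76, [0.422, -0.24, -0.004]), (0.54, [0.551, 0.188, -0.002]), (0.45, [0.511, -0.211, -0.004])]
disc_large_mouth []
disc_small_mouth [(0.74, [0.512, -0.18, 0.0]), (0.7, [0.445, -0.248, 0.003]), (0.48, [0.572, 0.208, 0.003])]
hanger [(0.86, [0.513, -0.038, 0.018])]
hanger_seat [(0.77, [0.525, -0.046, 0.048])]
bottle [(0.46, [0.643, -0.237, 0.003])]
cup [(0.6, [0.397, 0.436, 0.002]), (0.34, [0.522, -0.041, 0.049])]
side {'fx': 425.711, 'fy': 425.711, 'cx': 320.69, 'cy': 200.886, 'position': [0.28, 0.995, 0.825], 'orientation': [0.058, -0.101, 0.889, -0.444]}
disc_large [(0.79, [0.482, 0.28, -0.005])]
disc_small [(0.64, [0.551, 0.187, -0.004]), (0.58, [0.419, -0.24, -0.002]), (0.55, [0.51, -0.205, -0.001])]
disc_large_mouth [(0.93, [0.501, 0.3, 0.008])]
disc_small_mouth [(0.67, [0.446, -0.249, 0.006]), (0.62, [0.512, -0.184, 0.002]), (0.62, [0.569, 0.206, 0.008])]
hanger [(0.81, [0.516, -0.038, 0.02])]
hanger_seat [(0.72, [0.518, -0.037, 0.051]), (0.36, [0.481, 0.278, -0.001])]
bottle [(0.57, [0.637, -0.236, -0.002])]
cup [(0.61, [0.394, 0.431, -0.001])]
0.9
```

View pics/top0.png

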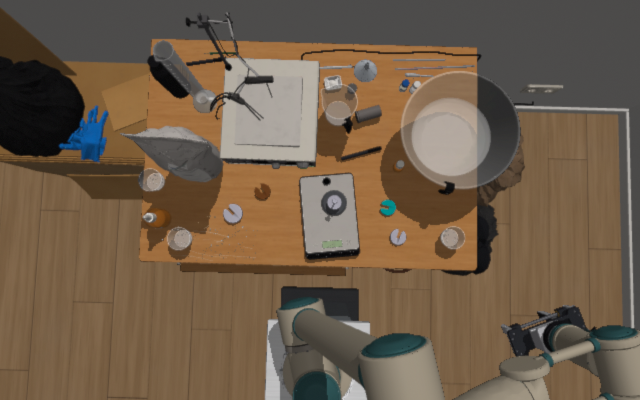

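```bash
python3 - <<'E'
import cv2,numpy as np
im=cv2.imread("pics/top0.png")
# crops: three candidates + large disc + hanger
from scipy.spatial.transform import Rotation as R
from plant import vision
c=vision.get_calibration("top"); w,x,y,z=c["orientation"]; M=R.from_quat([x,y,z,w]).as_matrix()
out=[]
for p in [(.421,-.24,.01),(.511,-.208,.01),(.551,.188,.01),(.48,.279,.012),(.517,-.038,.05),(.64,-.236,.05)]:
    q=M.T@(np.array(p)-c["position"]); u=c["fx"]*q[0]/q[2]+c["cx"]; v=c["fy"]*q[1]/q[2]+c["cy"]; print(p,round(u,1),round(v,1))
    out.append(cv2.resize(im[int(v)-20:int(v)+20,int(u)-20:int(u)+20],(260,260),interpolation=cv2.INTER_CUBIC))
cv2.imwrite("pics/crops0.png",np.vstack([np.hstack(out[:3]),np.hstack(out[3:])]))
E
```

```text
(0.421, -0.24, 0.01) 398.2 236.3
(0.511, -0.208, 0.01) 388.4 207.2
(0.551, 0.188, 0.01) 262.7 190.9
(0.48, 0.279, 0.012) 232.7 212.6
(0.517, -0.038, 0.05) 334.6 202.9
(0.64, -0.236, 0.05) 400.2 164.7
```

View pics/side0.png

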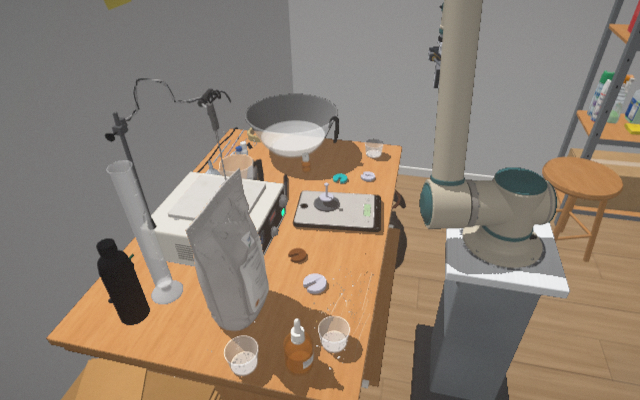

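The top view shows these candidates for disc_small: steel at (398,237), turquoise at (388,208) and brown at (262,191). The only candidate for disc_large is the steel disc at (233,214). The hanger is on the scale at (334,203) and the bottle at (399,166). By the description I choose the steel one at (398,237), and check it in the crop.

View pics/crops0.png

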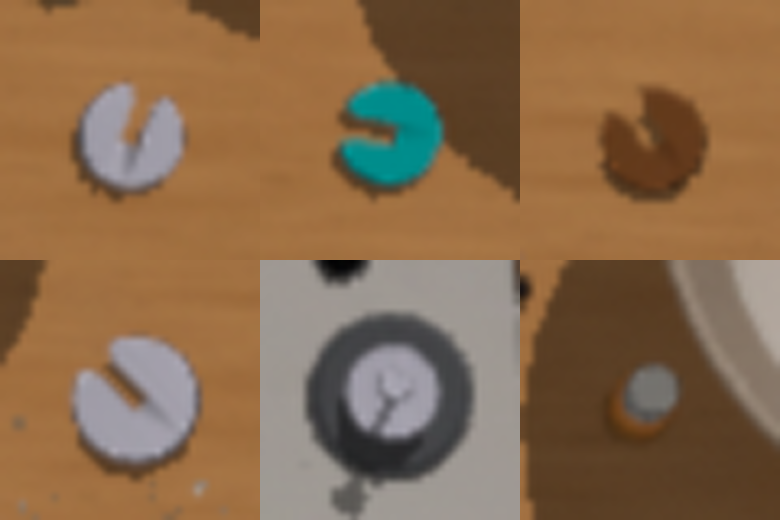

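The crops confirm it. The steel small disc's mouth points away from the robot and slightly right (about -19°). The large disc's mouth points at about +45°. Next I check the wrist range for both grasp choices.

```bash
cat > h.py <<'E'
from plant import r, gripper_to, inverse_kinematics as ik, vision, models, telemetry as T
import numpy as np, cv2
from scipy.spatial.transform import Rotation as R
def q(deg):  # tool down, tool x along world yaw deg
    a=np.radians(deg); c,s=np.cos(a),np.sin(a)
    x,y,z,w=R.from_matrix([[c,s,0],[s,-c,0],[0,0,-1]]).as_quat(); return [w,x,y,z]
def Rm(o): w,x,y,z=o; return R.from_quat([x,y,z,w])
def wray(c,uv):  # fisheye pixels -> world rays
    d=(np.atleast_2d(uv)-[c["cx"],c["cy"]])/[c["fx"],c["fy"]]; th=np.linalg.norm(d,axis=1,keepdims=True)+1e-12
    return Rm(c["orientation"]).apply(np.hstack([d/th*np.sin(th),np.cos(th)]))
def onplane(c,uv,z): v=wray(c,uv); return c["position"]+v*((z-c["position"][2])/v[:,2:])
def wpix(c,p):
    v=Rm(c["orientation"]).inv().apply(np.atleast_2d(p)-c["position"]); rr=np.linalg.norm(v[:,:2],axis=1,keepdims=True)
    return v[:,:2]/(rr+1e-12)*np.arctan2(rr,v[:,2:])*[c["fx"],c["fy"]]+[c["cx"],c["cy"]]
E
python3 - <<'E'
from h import *
for n,p,angs in [("L",(.481,.279,.15),(45,-135)),("H",(.517,-.038,.15),(90,-90)),("S",(.421,-.24,.15),(-19,161))]:
    for a in angs:
        j=ik(p,q(a)); print(n,a,None if j is None else np.round(j,2))
c=vision.get_calibration("wrist"); t=Rm(T.current_tool_rot())
print("cam in tool",t.inv().apply(c["position"]-np.array(T.current_ee_pos())).round(4),(t.inv()*Rm(c["orientation"])).as_matrix().round(3),c["fx"],c["cx"],c["cy"])
r.move_l([.207,-.536,.36],vel=.3)
E
```

```text
L 45 [ 0.4   0.3   1.67 -0.    1.16  1.19]
L -135 [ 0.4   0.3   1.67 -0.    1.16 -1.96]
H 90 [-0.21  0.25  1.75 -0.    1.14 -0.21]
H -90 None
S -19 [-0.66  0.2   1.82 -0.    1.12  1.24]
S 161 [-0.66  0.2   1.82 -0.    1.12 -1.9 ]
cam in tool [ 0.0782  0.0017 -0.1536] [[-0.001 -0.964 -0.266]
 [ 1.    -0.001 -0.001]
 [ 0.    -0.266  0.964]] 309.70691628693146 320.0098167673389 198.8389429694771
```

```bash
python3 - <<'E'
from h import *
def look(n,p,a,things):
    r.move_to(p,q(a)); r.hold(.3)
    c=vision.get_calibration("wrist"); im=vision.snapshot("wrist"); cv2.imwrite(f"pics/{n}.png",im[:,:,::-1])
    np.save(f"pics/{n}.npy",{"im":im,"c":c,"ee":T.current_ee_pos()},allow_pickle=True)
    print(n,"ee",np.round(T.current_ee_pos(),4))
    for t in things:
        print(t,[(round(d["score"],2),np.round(d["at"],4).tolist()) for d in models.mark_of(t,"wrist")])
    rg=models.regions_of(things[0],"wrist")
    np.save(f"pics/{n}_m.npy",[d["pixels"] for d in rg]); print([(round(d["score"],2),int(d["pixels"].sum())) for d in rg])
look("hang",[.517,-.038,.178],90,["hanger","hanger_seat"])
r.move_l([.5,.05,.25],vel=.3)
look("large",[.481,.279,.142],-135,["disc_large","disc_large_mouth"])
print(T.current_t())
E
python3 -c "
import cv2,numpy as np
cv2.imwrite('pics/v1.png',np.vstack([cv2.resize(cv2.imread(f'pics/{n}.png')[:, 80:560],None,fx=.75,fy=.75) for n in('hang','large')]))"
```

```text
hang ee [ 0.517  -0.0383  0.1781]
hanger [(0.74, [0.5198, -0.0386, 0.0212])]
hanger_seat [(0.56, [0.5214, -0.0373, 0.05])]
[(0.78, 4551)]
large ee [0.4811 0.2788 0.1422]
disc_large [(0.61, [0.4772, 0.2765, -0.0015])]
disc_large_mouth [(0.81, [0.497, 0.2989, 0.0064])]
[(0.93, 2503)]
6.8917
```

View pics/v1.png

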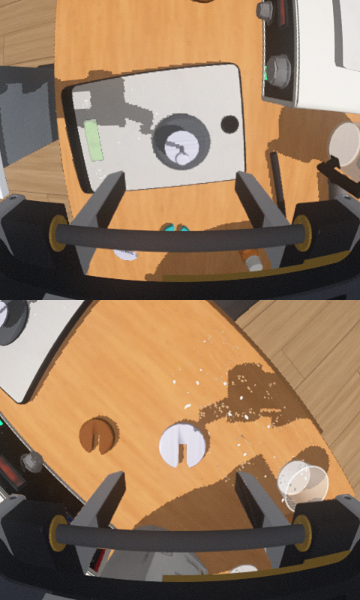

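The upper picture shows the hanger platform near full-frame pixel (322,195) with the stem and knob in it. The lower shows the large disc near (324,193) with its mouth pointing image-down, and the brown look-alike near (211,180). The bag stays clear. I rectify both to their known plane heights and fit circles.

```bash
cat >> h.py <<'E'
def rectify(c,im,ctr,z,half=.05,s=.00025):
    n=int(2*half/s); k=(np.arange(n)+.5)*s-half; X,Y=np.meshgrid(ctr[0]+k,ctr[1]+k)
    uv=wpix(c,np.stack([X,Y,np.full_like(X,z)],-1).reshape(-1,3)).reshape(n,n,2).astype(np.float32)
    return cv2.remap(im,uv[...,0],uv[...,1],cv2.INTER_LINEAR)
def fitcirc(c,im,ctr,z,rad,half=.05,s=.00025,span=.006):
    """Max mean outward darkening on circle of known radius (robust to slot: median)."""
    g=cv2.GaussianBlur(cv2.cvtColor(rectify(c,im,ctr,z,half,s),cv2.COLOR_RGB2HSV)[...,1].astype(np.float32),(0,0),2)
    v=cv2.GaussianBlur(rectify(c,im,ctr,z,half,s)[...,2].astype(np.float32),(0,0),2)
    t=np.linspace(0,2*np.pi,180,endpoint=False); best=[]
    def samp(a,x,y,rr): return cv2.remap(a,((x+rr*np.cos(t)+half)/s-.5).astype(np.float32)[None],((y+rr*np.sin(t)+half)/s-.5).astype(np.float32)[None],1)[0]
    for rr in rad+np.arange(-.001,.00101,.0005):
        for x in np.arange(-span,span,.0005):
            for y in np.arange(-span,span,.0005):
                d=np.clip(samp(v,x,y,rr-.001)-samp(v,x,y,rr+.001),-10,40).mean(); best.append((d,x,y,rr))
    b=max(best); return np.array([ctr[0]+b[1],ctr[1]+b[2]]),b[3],b[0]
def slotyaw(c,im,ctr,z,rad):
    """direction (rad) of slot: darkest sector between 0.45 and .9 rad"""
    v=cv2.GaussianBlur(rectify(c,im,ctr,z)[...,2].astype(np.float32),(0,0),2); half,s=.05,.00025
    t=np.radians(np.arange(0,360,1.)); rr=np.linspace(.4,.75,12)*rad
    a=np.array([cv2.remap(v,((q_*np.cos(t)+half)/s-.5).astype(np.float32)[None],((q_*np.sin(t)+half)/s-.5).astype(np.float32)[None],1)[0] for q_ in rr])
    d=np.zeros(360)
    for i,q_ in enumerate(rr):
        w=int(np.degrees(np.arcsin(min(1,.0055/q_)))); k=np.ones(2*w+1)/(2*w+1); d+=np.convolve(np.r_[a[i],a[i],a[i]],k,'same')[360:720]
    return np.argmin(d),d.min()/12,np.median(a)
E
python3 - <<'E'
from h import *
L=np.load("pics/large.npy",allow_pickle=True).item(); H=np.load("pics/hang.npy",allow_pickle=True).item()
p,rr,sc=fitcirc(L["c"],L["im"],[.479,.278],.012,.030); print("large",p,rr,sc,slotyaw(L["c"],L["im"],p,.012,.03))
h,hr,hs=fitcirc(H["c"],H["im"],[.518,-.038],.048,.022); print("plat",h,hr,hs)
f,fr,fs=fitcirc(H["c"],255-H["im"],[.518,-.038],.027,.040,half=.06); print("foot",f,fr,fs)
def pic(S,ctr,z,rad,half=.05):
    a=rectify(S["c"],S["im"],ctr,z,half).copy(); n=a.shape[0]
    cv2.circle(a,(n//2,n//2),int(rad/.00025),(255,0,0),1); cv2.drawMarker(a,(n//2,n//2),(255,0,0)); return a[::-1]
cv2.imwrite("pics/v2.png",np.hstack([pic(L,p,.012,.03),pic(H,h,.048,.022)])[:,:,::-1])
E
```

```text
large [0.478  0.2775] 0.0295 36.82913 (np.int64(43), np.float64(100.29899127986597), np.float32(232.78621))
plat [ 0.5205 -0.0385] 0.022 40.0
foot [ 0.52  -0.037] 0.04 39.295864
```

View pics/v2.png

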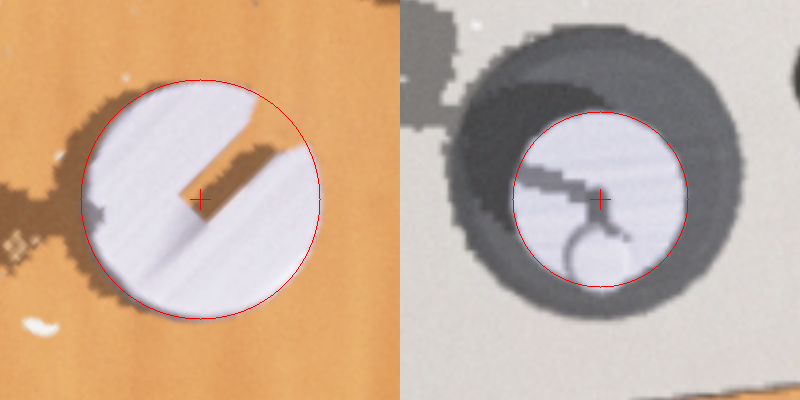

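The fits match the known sizes: large disc centre (0.478, 0.2775) with slot yaw about 44°, stem axis (0.5205, -0.0385). Now I pick the large disc and check how far the hotplate front reaches.

```bash
python3 - <<'E'
from h import *
H=np.load("pics/hang.npy",allow_pickle=True).item()
for z in (.05,.1,.15): print(z,onplane(H["c"],[[442,62],[457,87],[428,130],[447,87]],z)[:,:2].round(3).tolist())
gripper_to(.08)
r.move_to([.478,.2775,.09],q(-136))
print(r.move_l([.478,.2775,.0275],vel=.08,guard=6))
gripper_to(.05,f_grip=30)
print("open",T.current_opening(),T.current_finger_force(),np.round(T.current_ee_pos(),4))
r.move_l([.478,.2775,.16],vel=.2)
r.hold(.2)
print("open",T.current_opening(),T.current_wrist_force(),T.current_t())
c=vision.get_calibration("wrist"); im=vision.snapshot("wrist"); 
np.save("pics/held.npy",{"im":im,"c":c,"ee":T.current_ee_pos()},allow_pickle=True)
cv2.imwrite("pics/held.png",im[:,:,::-1])
E
```

```text
0.05 [[0.633, 0.093], [0.649, 0.071], [0.62, 0.027], [0.638, 0.069]]
0.1 [[0.613, 0.084], [0.626, 0.065], [0.602, 0.029], [0.617, 0.064]]
0.15 [[0.592, 0.074], [0.603, 0.059], [0.584, 0.031], [0.596, 0.058]]
False
open 0.05907069717895413 30.00061716032178 [0.478  0.2778 0.0279]
open 0.05945679128924971 [-0.20354558  0.241843   -1.94761982] 10.0833
```

View pics/held.png

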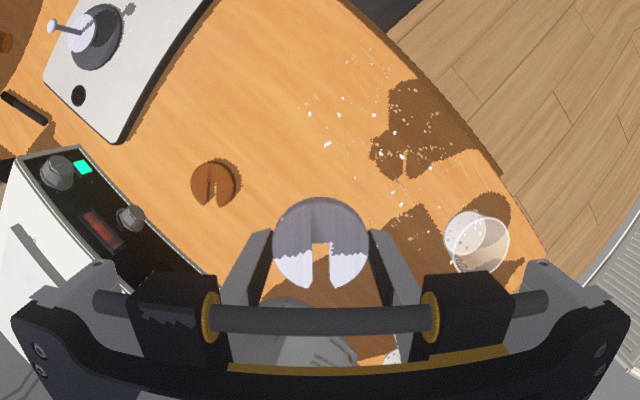

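The large disc is held level between the fingers at about (320,245), slot mouth towards image-down. I measure it in the grip and move to the pre-slide pose on the left of the stem.

```bash
python3 - <<'E'
from h import *
S=np.load("pics/held.npy",allow_pickle=True).item(); ee=np.array(S["ee"])
zt=ee[2]-.0279+.012
p,rr,sc=fitcirc(S["c"],S["im"],ee[:2],zt,.030); a=np.radians(-136)
d=p-ee[:2]; print("held offset tool x,y", d@[np.cos(a),np.sin(a)], d@[np.sin(a),-np.cos(a)],rr,sc, slotyaw(S["c"],S["im"],p,zt,.03))
hx,hy=.5205,-.0385
r.move_to([hx,hy+.1,.16],q(90)); r.move_l([hx,hy+.1,.0797],vel=.12,guard=8); r.hold(.2)
print(np.round(T.current_ee_pos(),4),T.current_wrist_force(),T.current_t())
ims=[]
c=vision.get_calibration("wrist"); im=vision.snapshot("wrist"); s=vision.snapshot("side")
np.save("pics/pre.npy",{"im":im,"c":c,"ee":T.current_ee_pos()},allow_pickle=True)
a=cv2.resize(im[80:400,80:560],(480,320)); b=cv2.resize(s[150:250,260:410],(480,320),interpolation=cv2.INTER_CUBIC)
cv2.imwrite("pics/pre.png",np.vstack([a,b])[:,:,::-1][:600])
E
```

```text
held offset tool x,y 0.00032264775534984475 -0.0017736680709669755 0.028999999999999998 30.91072 (np.int64(45), np.float64(81.8008322344571), np.float32(139.66362))
[0.5211 0.0615 0.0805] [ 0.46733805  0.30241064 -2.13872375] 12.8333
```

View pics/pre.png

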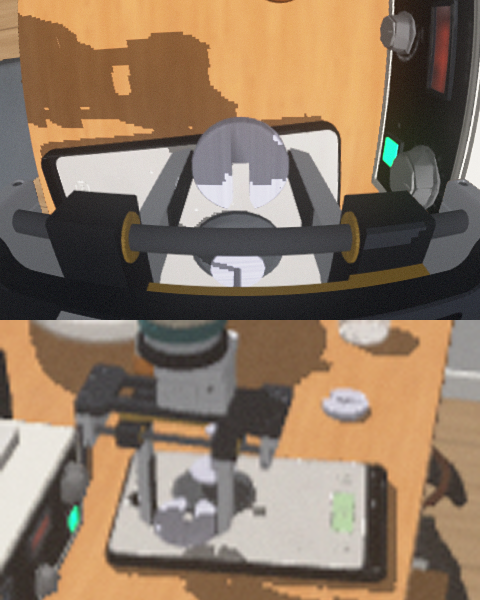

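Wrist view: the disc is centred between the fingers with its slot towards the hanger (platform and stem shadow at lower centre). The side view shows it level and left of the stem, clear of the hotplate knobs. I need to settle the sideways bias numerically before sliding.

```bash
python3 - <<'E'
from h import *
S=np.load("pics/pre.npy",allow_pickle=True).item(); ee=np.array(S["ee"]); print(ee, np.round(Rm(T.current_tool_rot()).as_matrix(),4).tolist(), np.round(S["c"]["position"]-ee,4))
p,rr,sc=fitcirc(S["c"],S["im"],ee[:2],ee[2]-.0279+.012,.030); print("disc",p,"rel",p-ee[:2],rr,sc)
f,fr,fs=fitcirc(S["c"],255-S["im"],[.52,-.038],.027,.04,half=.06); print("foot",f,fr,fs)
a=rectify(S["c"],S["im"],ee[:2],ee[2]-.0159).copy(); cv2.circle(a,(200,200),120,(255,0,0),1); cv2.drawMarker(a,(200,200),(255,0,0))
b=rectify(S["c"],S["im"],[.5205,-.0385],.048).copy(); cv2.circle(b,(200,200),88,(255,0,0),1); cv2.drawMarker(b,(200,200),(255,0,0))
cv2.imwrite("pics/v3.png",np.hstack([a[::-1],b[::-1]])[:,:,::-1])
E
```

```text
[0.52089476 0.0614689  0.08030114] [[0.0, 1.0, 0.0013], [1.0, -0.0, -0.0], [-0.0, 0.0013, -1.0]] [0.001  0.0765 0.1538]
disc [0.52239476 0.0599689 ] rel [ 0.0015 -0.0015] 0.028999999999999998 25.753277
foot [ 0.5195 -0.033 ] 0.0405 22.540108
```

View pics/v3.png

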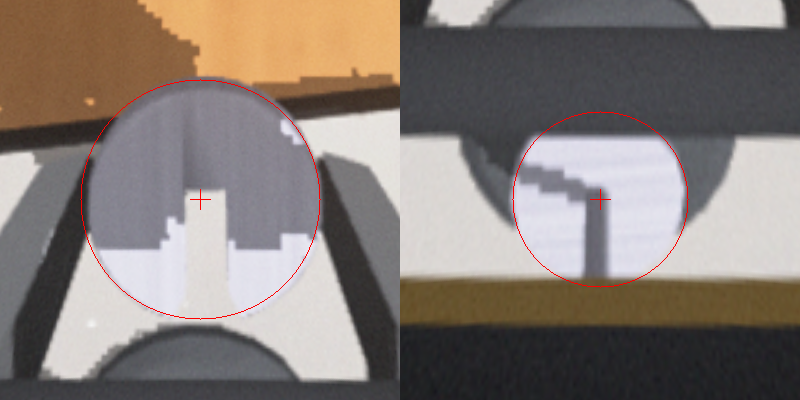

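The left patch shows the gripped disc read 1.5 mm towards +x. Together with the earlier held view, this gives a constant world-frame camera bias of about (+1.5, -1) mm. The platform patch is consistent, so the true stem is near (0.519, -0.0375). Slide, lower, release, look.

```bash
python3 - <<'E'
from h import *
hx,hy=.519,-.0375
e=T.current_ee_pos(); print(np.round(e,4))
r.move_l([hx,e[1],.0797],vel=.05); r.hold(.2)
e=T.current_ee_pos(); x=hx-(e[0]-hx); print(np.round(e,4))
w0=np.array(T.current_wrist_force())
g=r.move_l([x,hy,.0797],vel=.05,guard=4); r.hold(.1)
print("slide",g,np.round(T.current_ee_pos(),4),np.round(np.array(T.current_wrist_force())-w0,2))
if not g:
    g=r.move_l([x,hy,.0745],vel=.015,guard=3); print("down",g,np.round(T.current_ee_pos(),4),np.round(np.array(T.current_wrist_force())-w0,2))
    gripper_to(.08); r.hold(.1)
    r.move_l([x,hy,.178],vel=.2); r.hold(.3)
c=vision.get_calibration("wrist"); im=vision.snapshot("wrist"); s=vision.snapshot("side"); print(np.round(T.current_ee_pos(),4),T.current_t())
np.save("pics/post.npy",{"im":im,"c":c,"ee":T.current_ee_pos()},allow_pickle=True)
a=rectify(c,im,[.5205,-.0385],.060).copy(); cv2.circle(a,(200,200),120,(255,0,0),1); cv2.drawMarker(a,(200,200),(255,0,0))
b=cv2.resize(s[170:240,280:385],(480,320),interpolation=cv2.INTER_CUBIC); b=np.pad(b,((0,80),(0,0),(0,0)))
cv2.imwrite("pics/post.png",np.hstack([a[::-1],b[:,:400]])[:,:,::-1])
E
```

```text
[0.5209 0.0615 0.0803]
[0.519  0.0615 0.0797]
slide False [ 0.519  -0.0373  0.0797] [ 0.84 -0.91 -0.23]
down True [ 0.5192 -0.0373  0.0764] [-0.06 -0.32  5.22]
[ 0.5187 -0.0374  0.1773] 17.6333
```

View pics/post.png

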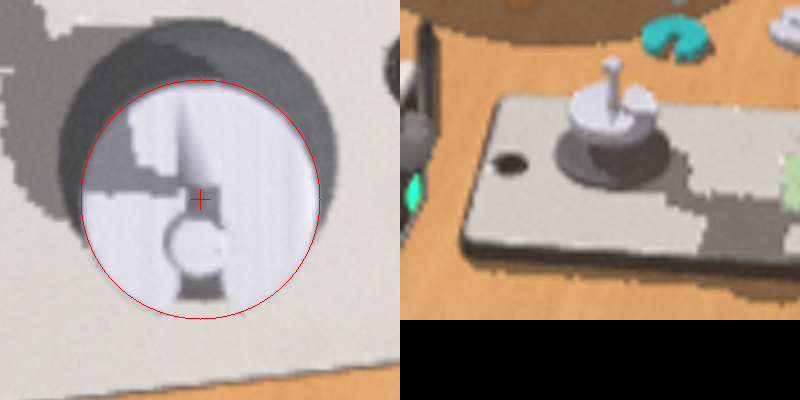

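The large disc is home on the platform, mouth to the right. Its fitted circle coincides with the expected axis, the knob at (197,246) is upright, and the side view shows it flat. Next I check the stem-to-disc offset numerically and measure the small disc.

```bash
python3 - <<'E'
from h import *
S=np.load("pics/post.npy",allow_pickle=True).item()
print("disc",fitcirc(S["c"],S["im"],[.5205,-.0385],.060,.030)); print("knob",fitcirc(S["c"],S["im"],[.5205,-.0385],.096,.008,half=.03))
e=T.current_ee_pos(); r.move_l([e[0],e[1],.22],vel=.25)
r.move_to([.421,-.24,.142],q(-19)); r.hold(.3)
c=vision.get_calibration("wrist"); im=vision.snapshot("wrist"); print(np.round(T.current_ee_pos(),4),T.current_t())
np.save("pics/small.npy",{"im":im,"c":c,"ee":T.current_ee_pos()},allow_pickle=True)
print([(round(d["score"],2),np.round(d["at"],4).tolist()) for t in ("disc_small","disc_small_mouth") for d in models.mark_of(t,"wrist")])
p,rr,sc=fitcirc(c,im,[.421,-.24],.010,.025,span=.008); print("small",p,rr,sc,slotyaw(c,im,p,.01,.025))
a=rectify(c,im,p,.01).copy(); cv2.circle(a,(200,200),100,(255,0,0),1); cv2.drawMarker(a,(200,200),(255,0,0))
b=cv2.resize(im,(640,400))[:,120:520]
cv2.imwrite("pics/v4.png",np.hstack([a[::-1],b])[:,:,::-1])
E
```

```text
disc (array([ 0.5205, -0.0385]), np.float64(0.0295), np.float32(31.826551))
knob (array([ 0.5215, -0.0385]), np.float64(0.007), np.float32(20.828733))
[ 0.4213 -0.2398  0.1421] 19.6
[(0.76, [0.4204, -0.2422, 0.0008]), (0.64, [0.512, -0.2097, 0.0044]), (0.59, [0.5512, 0.1899, -0.0048]), (0.92, [0.4435, -0.2492, 0.0]), (0.71, [0.5675, 0.203, 0.0043]), (0.67, [0.5129, -0.1767, 0.0091]), (0.44, [0.5204, -0.0699, 0.0534])]
small [ 0.42   -0.2415] 0.0245 36.09411 (np.int64(340), np.float64(106.99372101860654), np.float32(211.88113))
```

View pics/v4.png

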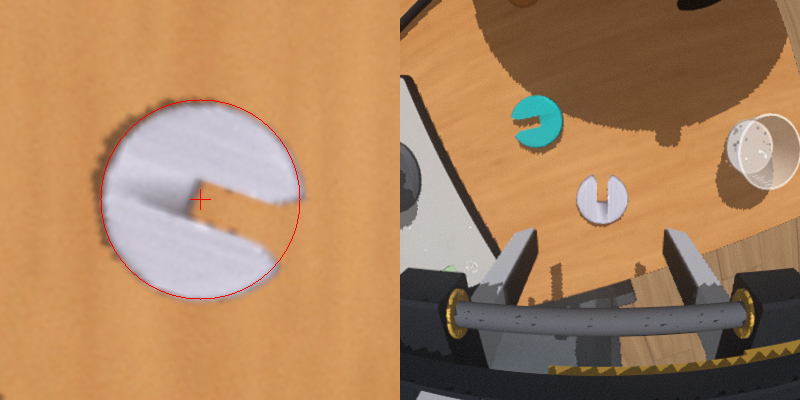

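The small disc is clean steel, centre (0.420, -0.2415), slot about -19°, with the turquoise one well aside. I pick it with the bias correction, measure it in the grip, and go to the right of the stem.

```bash
python3 - <<'E'
from h import *
px,py=.4185,-.2405; b=np.array([.0015,-.001])
gripper_to(.07)
r.move_to([px,py,.09],q(-19)); print(r.move_l([px,py,.028],vel=.08,guard=6)); r.hold(.1)
gripper_to(.04,f_grip=30); zg=T.current_ee_pos()[2]
print("open",T.current_opening(),np.round(T.current_ee_pos(),4))
r.move_l([px,py,.16],vel=.2)
r.move_to([.519,-.1225,.16],q(90)); r.move_l([.519,-.1225,.092],vel=.12,guard=8); r.hold(.3)
ee=np.array(T.current_ee_pos()); c=vision.get_calibration("wrist"); im=vision.snapshot("wrist")
zt=ee[2]-zg+.010
p,rr,sc=fitcirc(c,im,ee[:2]+b,zt,.025); print("ee",ee.round(4),"held off",p-ee[:2]-b,rr,sc,slotyaw(c,im,p,zt,.025),zg,T.current_t())
a=rectify(c,im,p,zt).copy(); cv2.circle(a,(200,200),100,(255,0,0),1); cv2.drawMarker(a,(200,200),(255,0,0))
cv2.imwrite("pics/v5.png",np.hstack([a[::-1],im[:,120:520]])[:,:,::-1])
E
```

```text
False
open 0.049183096502419595 [ 0.4186 -0.2406  0.0282]
ee [ 0.5194 -0.1226  0.0926] held off [-0.0005  0.0005] 0.0245 30.486355 (np.int64(90), np.float64(106.09395998749925), np.float32(132.22375)) 0.028182041735382652 25.225
```

View pics/v5.png

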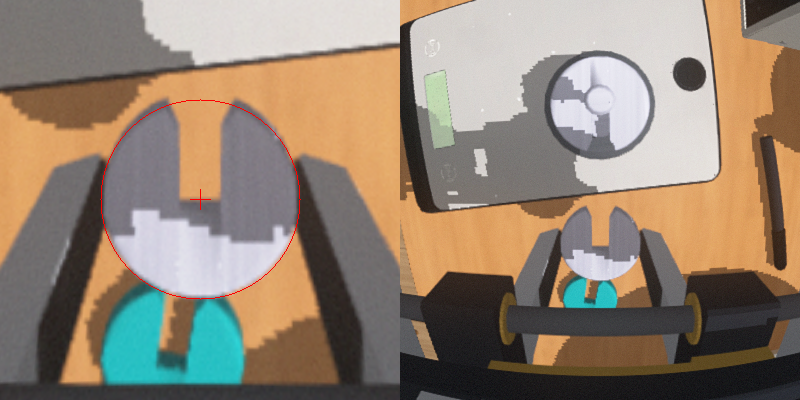

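The small disc is held centred (offset 0.5 mm or less), slot at 90° towards the stem. The loaded hanger is ahead at about (600,100) of the composite. Slide, lower, release, back off and look.

```bash
python3 - <<'E'
from h import *
hx,hy=.519,-.0378
w0=np.array(T.current_wrist_force()); e=T.current_ee_pos(); r.move_l([hx,e[1],.092],vel=.05)
g=r.move_l([hx,hy,.092],vel=.05,guard=4); r.hold(.1)
print("slide",g,np.round(T.current_ee_pos(),4),np.round(np.array(T.current_wrist_force())-w0,2))
if not g:
    g=r.move_l([hx,hy,.0865],vel=.015,guard=3); print("down",g,np.round(T.current_ee_pos(),4),np.round(np.array(T.current_wrist_force())-w0,2))
    gripper_to(.07); r.hold(.1)
    r.move_l([hx,hy,.190],vel=.2); r.hold(.3)
c=vision.get_calibration("wrist"); im=vision.snapshot("wrist"); s=vision.snapshot("side"); print(np.round(T.current_ee_pos(),4),T.current_t())
a=rectify(c,im,[.5205,-.0385],.070).copy(); cv2.circle(a,(200,200),100,(255,0,0),1); cv2.drawMarker(a,(200,200),(255,0,0))
print("small",fitcirc(c,im,[.5205,-.0385],.070,.025)); print("large",fitcirc(c,im,[.5205,-.0385],.060,.030)); print("knob",fitcirc(c,im,[.5205,-.0385],.096,.008,half=.03))
b=cv2.resize(s[170:240,280:385],(480,320),interpolation=cv2.INTER_CUBIC); b=np.pad(b,((0,80),(0,0),(0,0)))
cv2.imwrite("pics/post2.png",np.hstack([a[::-1],b[:,:400]])[:,:,::-1])
E
```

```text
slide False [ 0.519 -0.038  0.092] [-0.52 -0.69  0.11]
down True [ 0.5192 -0.0379  0.0887] [-0.51 -0.84  5.47]
[ 0.5187 -0.0377  0.1893] 29.4333
small (array([ 0.523, -0.037]), np.float64(0.026000000000000002), np.float32(21.872774))
large (array([ 0.52 , -0.038]), np.float64(0.0295), np.float32(28.502562))
knob (array([ 0.5215, -0.0375]), np.float64(0.007), np.float32(18.985125))
```

View pics/post2.png

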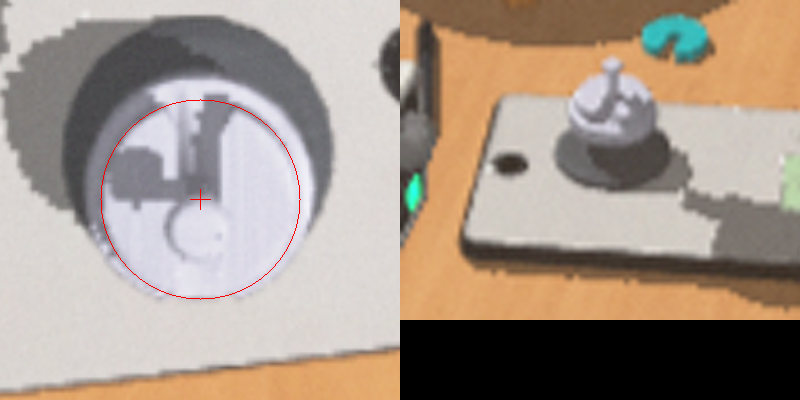

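The small disc sits flat on the large one. Its edge matches the expected circle, its slot opens left (image-up) and the large disc's opens right, and the hanger is upright. The contact height of 0.0887 m agrees with full seating.

```bash
python3 - <<'E'
from h import *
print(r.sign_off(),T.current_t())
E
```

```text
the job is handed in; nothing more can be done
the job is handed in; nothing more can be done
```

The job is handed in: both discs are home on the upright hanger, large below and small on top with slots opposite, after about 29 s of robot time. The last views show them flat and centred to about 1 mm, though the small disc's numeric circle fit failed (white on white), so its centring rests on those views and the contact height; I made no separate final check of the bottle and cups.

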